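Shut and lock the filter hatch

ROBOT

A 6-joint arm with a two-finger parallel gripper is mounted at the origin on a cart in front of the work surface, level with it; the furniture and walls round the work are solid. World frame = base frame: x ahead of the robot, y to its left, z up, the work surface at z = 0. Lengths are in m, angles in rad, forces in N, time in s.
With the tool pointing down it reaches from about 0.35 to 0.85 m from the base axis. Payload 8.1 kg.
Tool frame: the origin (TCP) lies on the centre line of the jaws, within the pads' length; the fingertips stand 17 mm ahead of it and the grasp point (between the pads) lies 2 mm behind it; z points along the fingers, y is the line along which they close (so a half turn about z gives the same grasp; the last joint's range is limited). The gripper opens to 93 mm and grips with 3 to 60 N. Pads are 15 mm wide; open, the fingers measure 128 mm over their backs; the gripper's body (75 mm by 188 mm) begins 65 mm behind the grasp point.
Start: joints at [1.061, 0.13, 1.488, -0, 1.523, -0.085], TCP at [0.247, 0.547, 0.236] pointing down, gripper open.
Joint ranges: [-2.96, 2.96], [-0.89, 2.26], [0.02, 2.5], [-1.34, 4.48], [0, 2.73], [-2.66, 2.66]. Speed limits (rad/s): [2.39, 2.39, 2.79, 3.14, 3.14, 3.14].

INTERFACE

Orientations are given as a rotation vector (axis times angle).
In Python, from cell import arm, viewer, ticket, finder gives the robot as it stands.
- The arm moves only by the tool step_arm, never from a script. Its argument "motion" is a list of rows, each an object with "dp": the shift along the tool's x, y, z as a fraction of full scale, a list of three; "turn": the turn, a rotation vector about the tool's x, y, z as a fraction of full scale, a list of three; "fingers": the closure, from 0 (fully open) to 1 (shut). In form: [{"dp": [x, y, z], "turn": [rx, ry, rz], "fingers": fingers}, ...]. A call has exactly 8 rows; each row shifts and turns the commanded pose from where the row before left it, along the tool's axes as they then stand; what a row does not reach is not made up. Full scale, the value 1, is 2 cm for a shift and 0.12 rad for a turn. A row lasts 1/10 s, in which the tool goes at most 50 mm and 8.59 degrees, less where a joint would pass 70% of its speed; a pose out of reach is approached as far as the arm can. A call with a number of a shift or a turn outside -1 to 1 is refused whole. A call with a gripper value outside its range is refused whole. The fingers move at their own pace and stop on an object; "grip_force" is the grip in N (left out, the last holds). Time passes only in rows, so rows that do not move let the fingers close, or fill a call up. It gives the time, the measured TCP pose, the force, the opening and the grip force at its end, in the units of the state.
- arm.get_state(): the state, without advancing time (a new reading comes with each control period).
- viewer.capture(name): name is "side" or "top" or "wrist"; returns a dict with "img" (400x640x3 uint8, red, green, blue), "mtx" (3x3 intrinsics, pixels), "T" (4x4, takes a point from camera to world coordinates); the wrist camera has in their place "T_tool_cam" (4x4, takes a point from camera to tool coordinates, whose origin is the TCP and whose axes are the flange's). Camera axes: x right, y up, looking along -z (the intrinsics and any distortion apply to the point x, -y, -z); pixel columns grow to the right and rows downward; lengths in m; the calibration is good to about 2 mm. A picture is of the moment at which its call begins: read the wrist's pose just before it. There is no depth.
- ticket.close_job(): hands the job in; it is judged then, once.
Trained networks look in a picture, given as the dict that the camera call returned (one of the last four; its "shot" number tells which), for a name from the list of things; names that differ only in an ending like _2 or _b are one class to them, and where a whole thing is asked for, a point or a joint stands for the part that bears it (a point fixed in the world has none). Each returns a list of dicts, best first, with "p" (0 to 1); they miss things now and then, are a little off and sometimes report something else, mostly with a low value. They report only what shows in the picture. A call takes as long as a camera call.
- finder.find_in(thing, picture): "centre" ([x, y, z] in m, in world coordinates, good to about 4 mm: the middle of the surface that is visible of it).
- finder.silhouettes(thing, picture): "region" (400x640 bool, what is visible of it).
- finder.spot_point(thing, picture): "centre" ([x, y, z] in m, in world coordinates, good to about 4 mm: a listed point, or the origin of a listed thing).
The state is a dict: "clock": time; "joints": joint angles; "dq": joint speeds; "joint_torque": joint torques, N m; "eef_pos": TCP position; "ee_rot": TCP orientation; "ft_force": force on the tool from outside, world axes, zero at the start; "wrist_torque": the same for the moment, N m; "width": opening from 0.0 (shut) to 1.0 (fully open); "grip_force": force on a finger pad.
Only numpy, scipy, OpenCV 4.12 (cv2) and the standard library are available. Lean on these libraries where they do the work, as an engineer would, in place of code of your own. Each camera call takes 0.05 s, during which the arm holds its last target. There are 200 camera calls.

TASK

The filter of the small bench dryer has just been changed and its hatch still stands open. Swing the hatch fully shut, then lock it with the quarter-turn stud on it: push the stud in by its wing and, keeping it in, turn it a quarter turn clockwise (facing the hatch) as far as it goes, then let go. Leave the things standing around alone.

Things in the scene. Friction and masses are not known exactly. Their poses are not given: they have to be found in the camera images.
- housing: white sheet-metal bench dryer, fixed, 190 deep (x) x 156 wide (y) x 160 high. Origin: centre of its underside; x points to its high back, z up. Its upper face slopes up at 25 degrees from horizontal, from 73 mm high at the low front (facing the robot) to 157 mm at the back, and holds the filter opening. A fixed microscope 370 mm high stands to its left, nearer the robot.
- hatch (a joint): hinge angle of the hatch, rad: 0 = shut flat on the sloping face, grows as its free edge rises (0.44 = hatch level, 2.01 would be upright). Stiff friction hinge (0.26 N m): it stays where it is left and takes about 1 to 3 N at its free edge to move.
- hatch_hinge (a point): point on the hinge axis, mid-width. The axis runs level along the housing's y at housing x 80, z 155 mm. Axes are the hatch's: x from the free edge to the hinge, y along the hinge axis (same as the housing's y), z out of the outer face. With the hatch shut, z leans 25 degrees from vertical toward the robot.
- hatch_edge (a point): middle of the hatch's free edge, on its outer face, 150 mm from the hinge. The hatch is a bare aluminium plate 144 x 130 mm, 5 mm thick, its underside in the hinge plane, with 4 mm high ribs along both side edges. The outer face is free for pushing from 30 to 58 mm either side of the middle.
- wing_grip (a point): grip point of the black wing, on the stud's axis, 120 mm from the hinge, 44 mm out from the hatch's underside plane (stud out). The wing is a bar 56 long, 9 thick, from 26 to 56 mm off that plane, on a collar 26 across (18 to 22 mm off). Unturned it lies parallel to the hinge axis. Axes: y along the wing, x across its thickness (grip across this), z out of the hatch (tool along -z).
- stud_push (a joint): how far the stud is pushed in, m: 0 = out, 0.012 = stop. Spring 3.5 N at 0, 9 N at 0.012. With the hatch shut, its 52 x 8 mm cross-bar (parallel to the wing) sits in a 56 x 11 mm slot and cannot turn until pushed about 0.009 in, past the 8 mm plate. Let go after the turn, it springs back to about 0.008, hooked behind the plate.
- stud_turn (a joint): turn of the stud, rad: 0 = unlocked (wing parallel to the hinge axis), grows clockwise seen from outside, stop at 1.571 (wing pointing at the hinge) = locked. Friction 0.03 N m: stays where left.
- petri_dish: bystander: clear flat dish 63 mm across, 15 high, left of the housing; origin centre of underside
- amber_vial: bystander: amber vial with white cap, 34 mm across, 62 high, left of the housing; origin centre of underside
- counter: bystander: round metal hand counter, 55 x 73 x 23 high, in front of the housing; origin centre of underside
- marker_pen: bystander: white and blue marker 135 long, 17 thick, lying in front of the housing, pointing roughly at it; origin centre of underside

How it is judged:
On the way, in this order (a step that is already met when the one before it is completed fails the run):
1. the hatch is swung shut, with the stud not yet pushed in or turned (value of joint hatch below 0.03 rad and value of joint stud_turn below 0.3 rad and value of joint stud_push below 0.004 m), for 0.1 s.
2. the stud is pushed in, not yet turned (value of joint hatch below 0.03 rad and value of joint stud_turn below 0.3 rad and value of joint stud_push above 0.0085 m), for 0.05 s.
At the end, for the whole second after the job is handed in: the hatch is shut (within 0.02 rad), the stud is turned at least 1.35 rad clockwise and stands hooked behind the plate (still at least 6 mm in), with nothing touching it (value of joint hatch below 0.02 rad and value of joint stud_turn above 1.35 rad and value of joint stud_push above 0.006 m).
It fails at once if a bystander is pushed more than 30 mm from its place (distance of any of petri_dish, amber_vial, counter, marker_pen from where it was at the start of the episode above 0.03 m).
It also fails if it takes over 54 s, if anything falls off the work surface, if the arm or the gripper's body presses on something with over 40 N, if the wrist force passes 120 N, or if a joint passes its speed limit or range.

## Working session

There is one attempt and no reset: what is moved stays moved. The work goes in short steps, Python scripts to look and compute and a tool call to move; the robot and the scene stay as the last step left them, time stands still between calls to the robot, and variables do not carry over. Pictures are saved under pics/ and viewed, at most 10 in all, crops included, and the job is handed in when it is done.

Besides the shell and the picture viewer there is one more tool, called after ">>>" by a JSON object that holds its "api" and its "payload". step_arm: Moves the arm, as the interface text tells. Its arguments: {"type":"object","properties":{"motion":{"type":"array"},"grip_force":{"type":"number"}},"required":["motion"]}

```bash
mkdir -p pics
cat > a.py <<'E'
from cell import arm, viewer, ticket, finder
import numpy as np, cv2
s=arm.get_state(); print(s['clock'],s['eef_pos'],s['ee_rot'],s['width'])
ims=[]
for n in ['side','top']:
    p=viewer.capture(n); ims.append(p['img'])
    for t in ['hatch_hinge','hatch_edge','wing_grip','housing','counter','marker_pen','petri_dish','amber_vial']:
        r=finder.spot_point(t,p)
        print(n,t,[(np.round(q['centre'],3).tolist(),round(q['p'],2)) for q in r[:2]])
im=np.vstack(ims)[:,:,::-1]
cv2.imwrite('pics/1.png',cv2.resize(im,(480,600),interpolation=cv2.INTER_AREA))
print(arm.get_state()['clock'])
E
python3 a.py
```

```text
0.0 [0.24698234 0.54621882 0.23457911] [-6.62201185e-01 -3.07039712e+00  2.77093817e-03] 1.001897349408642
side hatch_hinge [([0.737, 0.051, 0.156], 0.82)]
side hatch_edge [([0.656, 0.063, 0.284], 0.85)]
side wing_grip [([0.707, 0.061, 0.277], 0.9)]
side housing [([0.657, 0.063, 0.001], 0.74)]
side counter []
side marker_pen [([0.371, -0.06, -0.0], 0.43)]
side petri_dish [([0.566, 0.232, -0.005], 0.85)]
side amber_vial [([0.562, 0.304, 0.002], 0.54)]
top hatch_hinge [([0.735, 0.056, 0.156], 0.63), ([0.661, 0.061, 0.282], 0.21)]
top hatch_edge [([0.655, 0.061, 0.283], 0.87)]
top wing_grip [([0.707, 0.054, 0.277], 0.56)]
top housing [([0.655, 0.06, -0.001], 0.65)]
top counter [([0.399, 0.037, 0.001], 0.78)]
top marker_pen [([0.372, -0.06, -0.001], 0.54), ([0.706, 0.054, 0.28], 0.38)]
top petri_dish [([0.567, 0.232, -0.003], 0.8)]
top amber_vial [([0.561, 0.304, 0.001], 0.73)]
0.9
```

View pics/1.png

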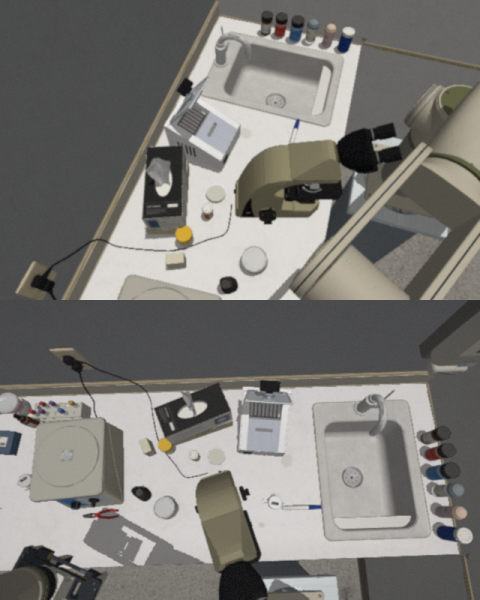

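The side and top views show the dryer with its hatch raised about 1.45 rad, leaning towards the robot. The microscope stands between it and the arm. The networks agree to within a few mm: hinge about (0.736, 0.054, 0.156), edge about (0.656, 0.062, 0.284). Next I check the yaw and how far back the wall is.

```bash
cat > h.py <<'E'
from cell import arm, viewer, ticket, finder
import numpy as np, cv2
from scipy.spatial.transform import Rotation as R, Slerp
def tool(yaw, tilt):
    "tool y at azimuth yaw, tool z leaning forward by tilt from straight down"
    return R.from_euler('z',yaw)*R.from_euler('y',-tilt)*R.from_matrix(np.array([[0,1,0],[1,0,0],[0,0,-1.]]))
def plan(p0,r0,ways):
    "rows (dp | turn, fractions) through ways=[(pos,Rot,nrows)]"
    for p1,r1,n in ways:
        p1=np.array(p1); S=Slerp([0,1],R.concatenate([r0,r1])); d=(p1-p0)/n; prev=r0
        for k in range(n):
            nx=S((k+1)/n); print(np.round(prev.inv().apply(d)/.02,2).tolist(),np.round((prev.inv()*nx).as_rotvec()/.12,2).tolist()); prev=nx
        print('-- at',np.round(p1,3)); p0,r0=p1,r1
def here():
    s=arm.get_state(); return np.array(s['eef_pos']),R.from_rotvec(s['ee_rot'])
def ray(p,u,v,z):
    d=np.linalg.inv(p['mtx'])@[u,v,1]; d=p['T'][:3,:3]@(d*[1,-1,-1]); o=p['T'][:3,3]; return o+d*(z-o[2])/d[2]
E
cat > b.py <<'E'
from h import *
p=viewer.capture('top'); im=p['img'].copy()
print('cam',p['T'][:3,3])
for v in (95,100,107,112,116): print(v,ray(p,330,v,0).round(3))
r=finder.silhouettes('housing',p)[0]['region'].astype(np.uint8)
c,_=cv2.findContours(r,0,2); c=max(c,key=cv2.contourArea); print(cv2.minAreaRect(c))
for t in ['hatch_hinge','hatch_edge','housing','wing_grip']:
    for n in ['top','side']:
        q=viewer.capture(n); f=finder.spot_point(t,q); print(t,n,[np.round(x['centre'],3).tolist() for x in f[:1]])
cv2.imwrite('pics/2.png',cv2.resize(im[60:360,220:420,::-1],(400,600)))
print('steep rows'); p0,r0=here()
print(p0)
E
python3 b.py
```

```text
cam [0.38561386 0.13648928 0.96793573]
95 [0.895 0.106 0.   ]
100 [0.88  0.107 0.   ]
107 [0.858 0.108 0.   ]
112 [0.842 0.108 0.   ]
116 [0.83  0.109 0.   ]
((354.4994812011719, 156.75802612304688), (68.56712341308594, 101.1767349243164), 3.6913859844207764)
hatch_hinge top [[0.736, 0.051, 0.156]]
hatch_hinge side [[0.737, 0.053, 0.156]]
hatch_edge top [[0.66, 0.063, 0.283]]
hatch_edge side [[0.655, 0.06, 0.284]]
housing top [[0.657, 0.064, -0.003]]
housing side [[0.659, 0.064, 0.003]]
wing_grip top [[0.706, 0.056, 0.278]]
wing_grip side [[0.71, 0.059, 0.278]]
steep rows
[0.24726948 0.54668952 0.23563813]
```

View pics/2.png

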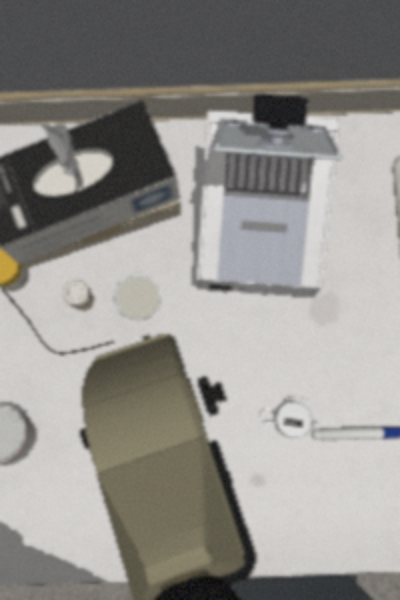

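```bash
cat >> h.py <<'E'
H=np.array([.7365,.0535,.155]); YAW=-.115; T0=tool(YAW,np.radians(25)); YH=np.array([-np.sin(YAW),np.cos(YAW),0])
def tcp(s,h,lat): "TCP with the fingertips at height h over the underside plane, s from the hinge (shut hatch frame)"; return H+lat*YH-s*T0.apply([0,1,0])-(h+.017)*T0.apply([0,0,1])
def push(th,gap=0,r=.138): "closed fingers' front tip corner on the outer face at radius r"; return tcp(r*np.cos(th)-(.005+gap)*np.sin(th)-.0175, r*np.sin(th)+(.005+gap)*np.cos(th), -.044)
E
python3 - <<'E'
from h import *
p,r=here(); pre=push(1.42,.015)
up=pre-.07*T0.apply([0,0,1]); print(pre,up)
plan(p,r,[([.28,.52,.40],r,8)])
plan(np.array([.28,.52,.40]),r,[([.55,.20,.48],tool(.1,0.),16),(up,T0,8)])
E
```

```text
[0.68066714 0.01565667 0.30377231] [0.65127927 0.01905126 0.36721385]
[-0.26, -0.07, -1.03] [0.0, 0.0, 0.0]
[-0.26, -0.07, -1.03] [0.0, 0.0, 0.0]
[-0.26, -0.07, -1.03] [0.0, 0.0, 0.0]
[-0.26, -0.07, -1.03] [0.0, 0.0, 0.0]
[-0.26, -0.07, -1.03] [0.0, 0.0, 0.0]
[-0.26, -0.07, -1.03] [0.0, 0.0, 0.0]
[-0.26, -0.07, -1.03] [0.0, 0.0, 0.0]
[-0.26, -0.07, -1.03] [0.0, 0.0, 0.0]
-- at [0.28 0.52 0.4 ]
[-1.18, -0.56, -0.25] [0.0, 0.0, 0.54]
[-1.22, -0.49, -0.25] [0.0, 0.0, 0.54]
[-1.24, -0.4, -0.25] [0.0, 0.0, 0.54]
[-1.27, -0.32, -0.25] [0.0, 0.0, 0.54]
[-1.29, -0.24, -0.25] [0.0, 0.0, 0.54]
[-1.3, -0.15, -0.25] [0.0, 0.0, 0.54]
[-1.31, -0.07, -0.25] [0.0, 0.0, 0.54]
[-1.31, 0.02, -0.25] [0.0, 0.0, 0.54]
[-1.3, 0.1, -0.25] [0.0, 0.0, 0.54]
[-1.3, 0.19, -0.25] [0.0, 0.0, 0.54]
[-1.28, 0.27, -0.25] [0.0, 0.0, 0.54]
[-1.26, 0.35, -0.25] [0.0, 0.0, 0.54]
[-1.23, 0.44, -0.25] [0.0, 0.0, 0.54]
[-1.2, 0.52, -0.25] [0.0, 0.0, 0.54]
[-1.17, 0.59, -0.25] [0.0, 0.0, 0.54]
[-1.13, 0.67, -0.25] [0.0, 0.0, 0.54]
-- at [0.55 0.2  0.48]
[-1.19, 0.52, 0.7] [-0.45, -0.05, 0.22]
[-1.17, 0.51, 0.74] [-0.45, -0.05, 0.22]
[-1.15, 0.5, 0.77] [-0.45, -0.05, 0.22]
[-1.14, 0.49, 0.81] [-0.45, -0.05, 0.22]
[-1.12, 0.47, 0.84] [-0.45, -0.05, 0.22]
[-1.1, 0.45, 0.87] [-0.45, -0.05, 0.22]
[-1.08, 0.43, 0.9] [-0.45, -0.05, 0.22]
[-1.07, 0.41, 0.93] [-0.45, -0.05, 0.22]
-- at [0.651 0.019 0.367]
```

>>> {"api": "step_arm", "payload": {"motion": [{"dp": [-0.2, 0, -1], "turn": [0, 0, 0], "fingers": 1}, {"dp": [-0.2, 0, -1], "turn": [0, 0, 0], "fingers": 1}, {"dp": [-0.2, 0, -1], "turn": [0, 0, 0], "fingers": 1}, {"dp": [-0.2, 0, -1], "turn": [0, 0, 0], "fingers": 1}, {"dp": [-0.2, 0, -1], "turn": [0, 0, 0], "fingers": 1}, {"dp": [-0.2, 0, -1], "turn": [0, 0, 0], "fingers": 1}, {"dp": [-0.2, 0, -1], "turn": [0, 0, 0], "fingers": 1}, {"dp": [-0.2, 0, -1], "turn": [0, 0, 0], "fingers": 1}]}}

```text
clock: 2.6
eef_pos: [0.2765, 0.5334, 0.3965]
ee_rot: [0.662, 3.071, 0.0]
ft_force: [0.3, 0.8, -0.7]
width: 0.367
grip_force: 0.0
```

>>> {"api": "step_arm", "payload": {"motion": [{"dp": [-0.9, -0.4, -0.4], "turn": [0, 0, 0.5], "fingers": 1}, {"dp": [-0.9, -0.4, -0.4], "turn": [0, 0, 0.5], "fingers": 1}, {"dp": [-1, -0.3, -0.4], "turn": [0, 0, 0.5], "fingers": 1}, {"dp": [-1, -0.3, -0.4], "turn": [0, 0, 0.5], "fingers": 1}, {"dp": [-1, -0.2, -0.4], "turn": [0, 0, 0.5], "fingers": 1}, {"dp": [-1, -0.1, -0.4], "turn": [0, 0, 0.5], "fingers": 1}, {"dp": [-1, 0, -0.4], "turn": [0, 0, 0.5], "fingers": 1}, {"dp": [-1, 0, -0.4], "turn": [0, 0, 0.5], "fingers": 1}]}}

```text
clock: 3.4
eef_pos: [0.3836, 0.4116, 0.46]
ee_rot: [1.377, 2.824, 0.0]
ft_force: [0.9, -0.3, -0.0]
width: 0.007
grip_force: 0.0
```

Run:
```python
from h import *
p,r=here(); print(p); up=push(1.42,.015)-.07*T0.apply([0,0,1])
plan(p,r,[([.53,.20,.47],tool(.1,0.),10),(up,T0,10)])
```

```text
[0.38362959 0.41156462 0.4599887 ]
[-1.28, -0.07, -0.05] [0.0, -0.0, 0.47]
[-1.29, -0.0, -0.05] [0.0, -0.0, 0.47]
[-1.28, 0.07, -0.05] [0.0, -0.0, 0.47]
[-1.28, 0.14, -0.05] [0.0, -0.0, 0.47]
[-1.27, 0.21, -0.05] [0.0, -0.0, 0.47]
[-1.25, 0.29, -0.05] [0.0, -0.0, 0.47]
[-1.24, 0.36, -0.05] [0.0, -0.0, 0.47]
[-1.21, 0.42, -0.05] [0.0, -0.0, 0.47]
[-1.19, 0.49, -0.05] [0.0, -0.0, 0.47]
[-1.16, 0.56, -0.05] [0.0, -0.0, 0.47]
-- at [0.53 0.2  0.47]
[-0.96, 0.51, 0.51] [-0.36, -0.04, 0.18]
[-0.95, 0.51, 0.54] [-0.36, -0.04, 0.18]
[-0.93, 0.51, 0.57] [-0.36, -0.04, 0.18]
[-0.92, 0.5, 0.59] [-0.36, -0.04, 0.18]
[-0.91, 0.49, 0.62] [-0.36, -0.04, 0.18]
[-0.89, 0.49, 0.64] [-0.36, -0.04, 0.18]
[-0.88, 0.48, 0.67] [-0.36, -0.04, 0.18]
[-0.87, 0.46, 0.69] [-0.36, -0.04, 0.18]
[-0.85, 0.45, 0.72] [-0.36, -0.04, 0.18]
[-0.84, 0.44, 0.74] [-0.36, -0.04, 0.18]
-- at [0.651 0.019 0.367]
```

>>> {"api": "step_arm", "payload": {"motion": [{"dp": [-1, 0, 0], "turn": [0, 0, 0.6], "fingers": 1}, {"dp": [-1, 0, 0], "turn": [0, 0, 0.6], "fingers": 1}, {"dp": [-1, 0, 0], "turn": [0, 0, 0.6], "fingers": 1}, {"dp": [-1, 0.2, 0], "turn": [0, 0, 0.6], "fingers": 1}, {"dp": [-1, 0.3, 0], "turn": [0, 0, 0.6], "fingers": 1}, {"dp": [-1, 0.3, 0], "turn": [0, 0, 0.6], "fingers": 1}, {"dp": [-1, 0.4, 0], "turn": [0, 0, 0.6], "fingers": 1}, {"dp": [-1, 0.4, 0], "turn": [0, 0, 0.5], "fingers": 1}]}}

```text
clock: 4.2
eef_pos: [0.4776, 0.2759, 0.4596]
ee_rot: [2.109, 2.329, 0.0]
ft_force: [0.3, 0.0, -0.1]
width: 0.007
grip_force: 0.0
```

Run:
```python
from h import *
p,r=here(); print(p,(r.as_matrix()).round(2).tolist()); up=push(1.42,.015)-.07*T0.apply([0,0,1])
plan(p,r,[(up,T0,14)])
```

```text
[0.47764053 0.27586656 0.45961373] [[-0.1, 1.0, 0.0], [1.0, 0.1, -0.0], [-0.0, 0.0, -1.0]]
[-0.97, 0.53, 0.33] [-0.26, -0.03, 0.13]
[-0.96, 0.53, 0.35] [-0.26, -0.03, 0.13]
[-0.96, 0.53, 0.37] [-0.26, -0.03, 0.13]
[-0.95, 0.54, 0.39] [-0.26, -0.03, 0.13]
[-0.94, 0.54, 0.41] [-0.26, -0.03, 0.13]
[-0.93, 0.54, 0.43] [-0.26, -0.03, 0.13]
[-0.92, 0.54, 0.45] [-0.26, -0.03, 0.13]
[-0.91, 0.54, 0.47] [-0.26, -0.03, 0.13]
[-0.9, 0.54, 0.49] [-0.26, -0.03, 0.13]
[-0.89, 0.54, 0.51] [-0.26, -0.03, 0.13]
[-0.88, 0.53, 0.53] [-0.26, -0.03, 0.13]
[-0.87, 0.53, 0.55] [-0.26, -0.03, 0.13]
[-0.86, 0.52, 0.57] [-0.26, -0.03, 0.13]
[-0.85, 0.52, 0.59] [-0.26, -0.03, 0.13]
-- at [0.651 0.019 0.367]
```

>>> {"api": "step_arm", "payload": {"motion": [{"dp": [-1, 0.5, 0.1], "turn": [-0.26, 0, 0.13], "fingers": 1}, {"dp": [-1, 0.5, 0.1], "turn": [-0.26, 0, 0.13], "fingers": 1}, {"dp": [-1, 0.5, 0.1], "turn": [-0.26, 0, 0.13], "fingers": 1}, {"dp": [-1, 0.5, 0.2], "turn": [-0.26, 0, 0.13], "fingers": 1}, {"dp": [-1, 0.5, 0.2], "turn": [-0.26, 0, 0.13], "fingers": 1}, {"dp": [-1, 0.5, 0.3], "turn": [-0.26, 0, 0.13], "fingers": 1}, {"dp": [-1, 0.5, 0.3], "turn": [-0.26, 0, 0.13], "fingers": 1}, {"dp": [-1, 0.5, 0.3], "turn": [-0.26, 0, 0.13], "fingers": 1}]}}

```text
clock: 5.0
eef_pos: [0.5687, 0.1201, 0.436]
ee_rot: [2.118, 2.068, 0.277]
ft_force: [-0.0, 0.3, 0.3]
width: 0.006
grip_force: 0.0
```

Run:
```python
from h import *
p,r=here(); print(p); up=push(1.42,.015)-.07*T0.apply([0,0,1])
plan(p,r,[(up,T0,8)])
```

```text
[0.56871483 0.12005669 0.43599434]
[-0.63, 0.41, 0.54] [-0.19, -0.05, 0.09]
[-0.62, 0.4, 0.55] [-0.19, -0.05, 0.09]
[-0.61, 0.4, 0.56] [-0.19, -0.05, 0.09]
[-0.6, 0.39, 0.58] [-0.19, -0.05, 0.09]
[-0.6, 0.38, 0.59] [-0.19, -0.05, 0.09]
[-0.59, 0.37, 0.6] [-0.19, -0.05, 0.09]
[-0.58, 0.37, 0.61] [-0.19, -0.05, 0.09]
[-0.58, 0.36, 0.63] [-0.19, -0.05, 0.09]
-- at [0.651 0.019 0.367]
```

>>> {"api": "step_arm", "payload": {"motion": [{"dp": [-0.6, 0.4, 0.5], "turn": [-0.19, -0.05, 0.09], "fingers": 1}, {"dp": [-0.6, 0.4, 0.5], "turn": [-0.19, -0.05, 0.09], "fingers": 1}, {"dp": [-0.6, 0.4, 0.6], "turn": [-0.19, -0.05, 0.09], "fingers": 1}, {"dp": [-0.6, 0.4, 0.6], "turn": [-0.19, -0.05, 0.09], "fingers": 1}, {"dp": [-0.6, 0.4, 0.6], "turn": [-0.19, -0.05, 0.09], "fingers": 1}, {"dp": [-0.6, 0.4, 0.6], "turn": [-0.19, -0.05, 0.09], "fingers": 1}, {"dp": [-0.6, 0.4, 0.6], "turn": [-0.19, -0.05, 0.09], "fingers": 1}, {"dp": [-0.6, 0.4, 0.6], "turn": [-0.19, -0.05, 0.09], "fingers": 1}]}}

```text
clock: 5.8
eef_pos: [0.6527, 0.0191, 0.3688]
ee_rot: [2.087, 1.852, 0.405]
ft_force: [0.7, 0.1, 0.7]
width: 0.004
grip_force: 0.0
```

Run:
```python
from h import *
p,r=here(); print(p)
plan(p,r,[(push(1.42,.015),T0,6)])
w=viewer.capture('wrist'); s=viewer.capture('side')
M=np.eye(4); M[:3,:3]=r.as_matrix(); M[:3,3]=p
w2=dict(w)
for n,q in (('w',w),('s',s)):
  for t in ['hatch_edge','wing_grip','hatch_hinge']: print(n,t,[(np.round(x['centre'],3).tolist(),round(x['p'],2)) for x in finder.spot_point(t,q)[:1]])
a=cv2.resize(s['img'][60:320,160:480],(640,520)); 
cv2.imwrite('pics/3.png',np.hstack([cv2.resize(s['img'][80:280,180:380],(400,400)),cv2.resize(w['img'],(400,400))])[:,:,::-1])
```

```text
[0.65272358 0.01912439 0.36878243]
[-0.0, -0.01, 0.59] [-0.01, 0.0, -0.0]
[-0.0, -0.01, 0.59] [-0.01, 0.0, -0.0]
[-0.0, -0.01, 0.59] [-0.01, 0.0, -0.0]
[-0.0, -0.01, 0.59] [-0.01, 0.0, -0.0]
[-0.0, -0.02, 0.59] [-0.01, 0.0, -0.0]
[-0.0, -0.02, 0.59] [-0.01, 0.0, -0.0]
-- at [0.681 0.016 0.304]
w hatch_edge [([0.655, 0.065, 0.284], 0.82)]
w wing_grip [([0.705, 0.056, 0.282], 0.95)]
w hatch_hinge [([0.734, 0.046, 0.157], 0.98)]
s hatch_edge [([0.657, 0.06, 0.283], 0.7)]
s wing_grip [([0.708, 0.062, 0.275], 0.8)]
s hatch_hinge [([0.736, 0.05, 0.157], 0.55)]
```

View pics/3.png

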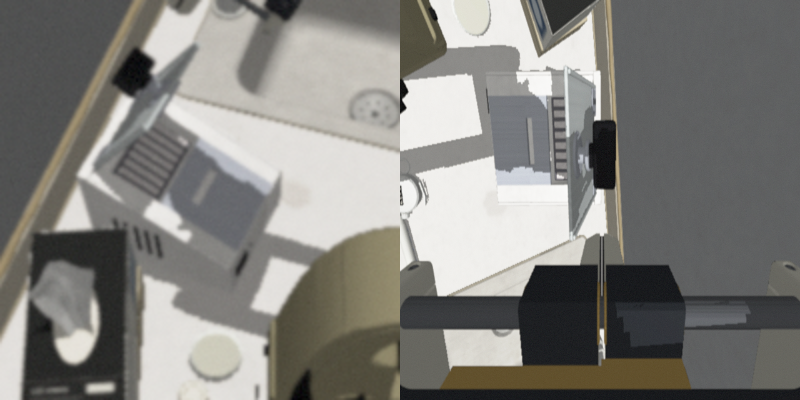

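The pictures confirm the geometry: in the wrist view the hatch's outer face and wing face away at (600,150), and the fingertips lie just behind the near corner at (573,238). The finger tips are thinner than I assumed. I'll descend and sweep the hatch along its arc.

```bash
sed -i 's/-.0175, r\*np/-.010, r*np/' h.py
python3 - <<'E'
from h import *
p,r=here(); print(p)
plan(p,r,[(push(1.42,.012),T0,5)]+[(push(t),T0,3 if t>1.3 else 2) for t in (1.3,1.1,.9,.7,.5,.3,.15,.05)])
E
```

```text
[0.65248387 0.02029693 0.37017488]
[-0.01, -0.12, 0.73] [-0.01, 0.0, -0.0]
[-0.01, -0.12, 0.73] [-0.01, 0.0, -0.0]
[-0.01, -0.12, 0.73] [-0.01, 0.0, -0.0]
[-0.01, -0.13, 0.73] [-0.01, 0.0, -0.0]
[-0.01, -0.13, 0.73] [-0.01, 0.0, -0.0]
-- at [0.671 0.017 0.299]
[0.0, -0.7, 0.12] [0.0, 0.0, 0.0]
[0.0, -0.7, 0.12] [0.0, 0.0, 0.0]
-- at [0.648 0.019 0.283]
[-0.0, -0.65, 0.23] [0.0, 0.0, 0.0]
[-0.0, -0.65, 0.23] [0.0, 0.0, 0.0]
-- at [0.628 0.022 0.264]
[0.0, -0.59, 0.35] [0.0, 0.0, 0.0]
[0.0, -0.59, 0.35] [0.0, 0.0, 0.0]
-- at [0.613 0.023 0.241]
[0.0, -0.51, 0.46] [0.0, 0.0, 0.0]
[0.0, -0.51, 0.46] [0.0, 0.0, 0.0]
-- at [0.602 0.025 0.215]
[0.0, -0.41, 0.55] [0.0, 0.0, 0.0]
[0.0, -0.41, 0.55] [0.0, 0.0, 0.0]
-- at [0.597 0.025 0.188]
[-0.0, -0.29, 0.62] [0.0, 0.0, 0.0]
[-0.0, -0.29, 0.62] [0.0, 0.0, 0.0]
-- at [0.597 0.025 0.161]
[-0.0, -0.13, 0.5] [0.0, 0.0, 0.0]
[-0.0, -0.13, 0.5] [0.0, 0.0, 0.0]
-- at [0.6   0.025 0.14 ]
[-0.0, -0.05, 0.34] [0.0, 0.0, 0.0]
[-0.0, -0.05, 0.34] [0.0, 0.0, 0.0]
-- at [0.604 0.024 0.127]
```

>>> {"api": "step_arm", "payload": {"motion": [{"dp": [0, 0, 0.7], "turn": [0, 0, 0], "fingers": 1}, {"dp": [0, 0, 0.7], "turn": [0, 0, 0], "fingers": 1}, {"dp": [0, 0, 0.7], "turn": [0, 0, 0], "fingers": 1}, {"dp": [0, 0, 0.7], "turn": [0, 0, 0], "fingers": 1}, {"dp": [0, 0, 0.8], "turn": [0, 0, 0], "fingers": 1}, {"dp": [0, -0.6, 0], "turn": [0, 0, 0], "fingers": 1}, {"dp": [0, -0.7, 0.1], "turn": [0, 0, 0], "fingers": 1}, {"dp": [0, -0.7, 0.1], "turn": [0, 0, 0], "fingers": 1}]}}

```text
clock: 7.0
eef_pos: [0.6478, 0.02, 0.2817]
ee_rot: [2.087, 1.853, 0.404]
ft_force: [0.5, -0.5, 0.4]
width: 0.005
grip_force: 0.3
```

>>> {"api": "step_arm", "payload": {"motion": [{"dp": [0, -0.65, 0.2], "turn": [0, 0, 0], "fingers": 1}, {"dp": [0, -0.65, 0.2], "turn": [0, 0, 0], "fingers": 1}, {"dp": [0, -0.6, 0.3], "turn": [0, 0, 0], "fingers": 1}, {"dp": [0, -0.6, 0.4], "turn": [0, 0, 0], "fingers": 1}, {"dp": [0, -0.5, 0.45], "turn": [0, 0, 0], "fingers": 1}, {"dp": [0, -0.5, 0.45], "turn": [0, 0, 0], "fingers": 1}, {"dp": [0, 0, 0], "turn": [0, 0, 0], "fingers": 1}, {"dp": [0, 0, 0], "turn": [0, 0, 0], "fingers": 1}]}}

```text
clock: 7.8
eef_pos: [0.6012, 0.0256, 0.2174]
ee_rot: [2.087, 1.853, 0.404]
ft_force: [0.5, -0.1, 1.0]
width: 0.002
grip_force: 0.0
```

Run:
```python
from h import *
p,r=here(); print(p,push(.7))
w=viewer.capture('wrist'); s=viewer.capture('side')
for n,q in (('w',w),('s',s)):
  for t in ['hatch_edge','wing_grip','hatch_hinge']: print(n,t,[(np.round(x['centre'],3).tolist(),round(x['p'],2)) for x in finder.spot_point(t,q)[:1]])
plan(p,r,[(push(t),T0,2) for t in (.5,.3,.15,.05)])
cv2.imwrite('pics/4.png',np.hstack([cv2.resize(s['img'][80:280,180:380],(400,400)),cv2.resize(w['img'],(400,400))])[:,:,::-1])
```

```text
[0.60124587 0.02562043 0.21739835] [0.60226103 0.02471334 0.21542662]
w hatch_edge [([0.599, 0.07, 0.099], 0.93)]
w wing_grip [([0.611, 0.066, 0.146], 0.75)]
w hatch_hinge []
s hatch_edge [([0.597, 0.068, 0.098], 0.92)]
s wing_grip [([0.611, 0.072, 0.143], 0.42)]
s hatch_hinge [([0.734, 0.05, 0.156], 0.58)]
[-0.02, -0.4, 0.61] [-0.02, 0.01, -0.01]
[-0.02, -0.4, 0.61] [-0.02, 0.01, -0.01]
-- at [0.597 0.025 0.188]
[-0.0, -0.29, 0.62] [0.0, 0.0, 0.0]
[-0.0, -0.29, 0.62] [0.0, 0.0, 0.0]
-- at [0.597 0.025 0.161]
[-0.0, -0.13, 0.5] [0.0, 0.0, 0.0]
[-0.0, -0.13, 0.5] [0.0, 0.0, 0.0]
-- at [0.6   0.025 0.14 ]
[-0.0, -0.05, 0.34] [0.0, 0.0, 0.0]
[-0.0, -0.05, 0.34] [0.0, 0.0, 0.0]
-- at [0.604 0.024 0.127]
```

View pics/4.png

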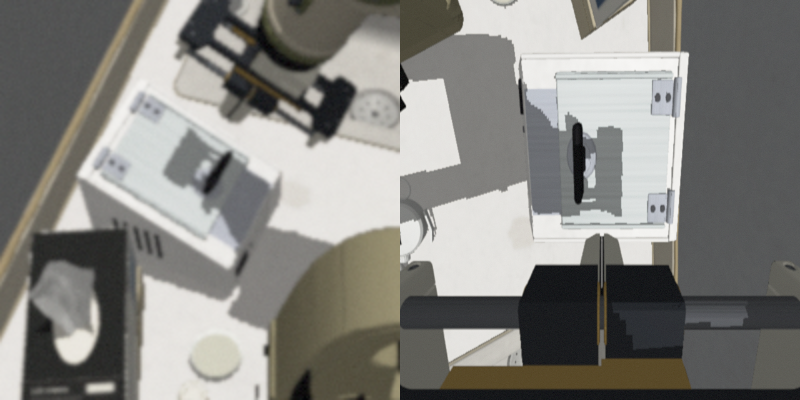

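The hatch has swung down almost shut by itself: its edge reads (0.598, 0.069, 0.0985), against about 0.096 expected when shut. The wing lies unturned. I'll press the face beside the wing to make sure it is shut.

Run:
```python
from h import *
p,r=here(); print(p)
plan(p,r,[(push(.12),T0,6),(push(0.0),T0,5)])
print('wing pred',H-.12*T0.apply([0,1,0])-.044*T0.apply([0,0,1]),'edge',H-.15*T0.apply([0,1,0])-.005*T0.apply([0,0,1]))
```

```text
[0.60151968 0.02560758 0.21817046]
[-0.01, -0.28, 0.62] [-0.01, 0.0, -0.0]
[-0.01, -0.28, 0.62] [-0.01, 0.0, -0.0]
[-0.01, -0.29, 0.62] [-0.01, 0.0, -0.0]
[-0.01, -0.29, 0.62] [-0.01, 0.0, -0.0]
[-0.01, -0.29, 0.62] [-0.01, 0.0, -0.0]
[-0.01, -0.29, 0.62] [-0.01, 0.0, -0.0]
-- at [0.601 0.025 0.136]
[-0.0, -0.02, 0.16] [0.0, 0.0, 0.0]
[-0.0, -0.02, 0.16] [0.0, 0.0, 0.0]
[-0.0, -0.02, 0.16] [0.0, 0.0, 0.0]
[-0.0, -0.02, 0.16] [0.0, 0.0, 0.0]
[-0.0, -0.02, 0.16] [0.0, 0.0, 0.0]
-- at [0.607 0.024 0.121]
wing pred [0.60998905 0.06811324 0.14416335] edge [0.59935265 0.06934184 0.0961388 ]
```

>>> {"api": "step_arm", "payload": {"motion": [{"dp": [0, -0.3, 0.7], "turn": [0, 0, 0], "fingers": 1}, {"dp": [0, -0.3, 0.7], "turn": [0, 0, 0], "fingers": 1}, {"dp": [0, -0.3, 0.7], "turn": [0, 0, 0], "fingers": 1}, {"dp": [0, -0.3, 0.7], "turn": [0, 0, 0], "fingers": 1}, {"dp": [0, -0.3, 0.6], "turn": [0, 0, 0], "fingers": 1}, {"dp": [0, -0.3, 0.4], "turn": [0, 0, 0], "fingers": 1}, {"dp": [0, 0, 0.2], "turn": [0, 0, 0], "fingers": 1}, {"dp": [0, 0, 0.2], "turn": [0, 0, 0], "fingers": 1}]}}

```text
clock: 9.0
eef_pos: [0.6039, 0.0253, 0.1265]
ee_rot: [2.087, 1.853, 0.405]
ft_force: [-1.2, 0.0, 1.0]
width: 0.006
grip_force: 0.0
```

>>> {"api": "step_arm", "payload": {"motion": [{"dp": [0, 0, 0.1], "turn": [0, 0, 0], "fingers": 1}, {"dp": [0, 0, 0.1], "turn": [0, 0, 0], "fingers": 1}, {"dp": [0, 0, 0.1], "turn": [0, 0, 0], "fingers": 1}, {"dp": [0, 0, 0.1], "turn": [0, 0, 0], "fingers": 1}, {"dp": [0, 0, 0], "turn": [0, 0, 0], "fingers": 1}, {"dp": [0, 0, 0], "turn": [0, 0, 0], "fingers": 1}, {"dp": [0, 0, 0], "turn": [0, 0, 0], "fingers": 1}, {"dp": [0, 0, 0], "turn": [0, 0, 0], "fingers": 1}]}}

```text
clock: 9.8
eef_pos: [0.607, 0.0249, 0.1205]
ee_rot: [2.087, 1.853, 0.404]
ft_force: [-14.3, 0.7, 14.1]
width: 0.004
grip_force: 9.6
```

>>> {"api": "step_arm", "payload": {"motion": [{"dp": [0, 0, -0.7], "turn": [0, 0, 0], "fingers": 1}, {"dp": [0, 0, -0.7], "turn": [0, 0, 0], "fingers": 1}, {"dp": [0, 0, -0.7], "turn": [0, 0, 0], "fingers": 0.5}, {"dp": [0, 0, -0.7], "turn": [0, 0, 0], "fingers": 0.5}, {"dp": [0, 0, -0.9], "turn": [0, 0, 0], "fingers": 0.5}, {"dp": [0.7, 0.1, 0], "turn": [0, 0, 0], "fingers": 0.5}, {"dp": [0.7, 0.1, 0], "turn": [0, 0, 0], "fingers": 0.5}, {"dp": [0.8, 0.2, 0], "turn": [0, 0, 0], "fingers": 0.5}]}}

```text
clock: 10.6
eef_pos: [0.5889, 0.0717, 0.1901]
ee_rot: [2.087, 1.852, 0.405]
ft_force: [0.4, -0.4, 0.3]
width: 0.466
grip_force: 0.0
```

Run:
```python
from h import *
p,r=here(); print(p,tcp(.12,.075,0),arm.get_state()['width'])
w=viewer.capture('wrist'); s=viewer.capture('side')
for n,q in (('w',w),('s',s)):
  for t in ['hatch_edge','wing_grip','hatch_hinge']: print(n,t,[(np.round(x['centre'],3).tolist(),round(x['p'],2)) for x in finder.spot_point(t,q)[:1]])
plan(p,r,[(tcp(.12,.027,0),T0,5)])
cv2.imwrite('pics/5.png',np.hstack([cv2.resize(s['img'][80:280,180:380],(400,400)),cv2.resize(w['img'],(400,400))])[:,:,::-1])
```

```text
[0.58885399 0.07167682 0.19013637] [0.58983737 0.07044095 0.18766612] 0.4660538465271842
w hatch_edge [([0.596, 0.072, 0.098], 0.9)]
w wing_grip [([0.608, 0.068, 0.145], 0.81)]
w hatch_hinge [([0.401, 0.039, -0.003], 0.68)]
s hatch_edge [([0.611, 0.073, 0.141], 0.72)]
s wing_grip [([0.609, 0.071, 0.142], 0.48)]
s hatch_hinge [([0.739, 0.05, 0.152], 0.91)]
[-0.01, 0.0, 0.51] [-0.01, 0.0, -0.01]
[-0.01, 0.0, 0.51] [-0.01, 0.0, -0.01]
[-0.01, 0.0, 0.51] [-0.01, 0.0, -0.01]
[-0.01, 0.0, 0.51] [-0.01, 0.0, -0.01]
[-0.01, 0.0, 0.51] [-0.01, 0.0, -0.01]
-- at [0.61  0.068 0.144]
```

View pics/5.png

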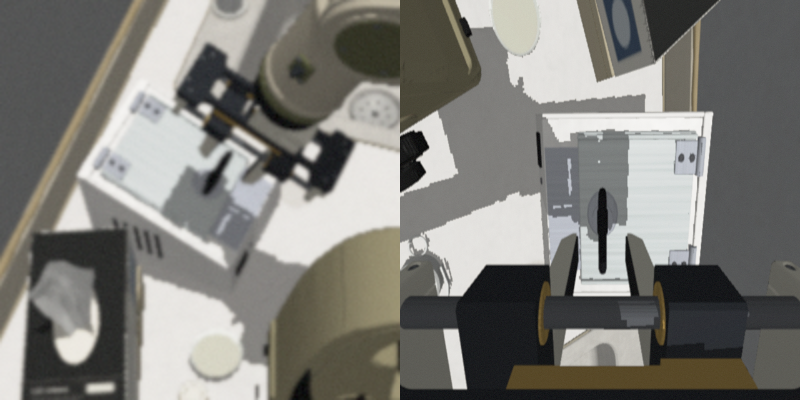

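>>> {"api": "step_arm", "payload": {"motion": [{"dp": [0, 0, 0.5], "turn": [0, 0, 0], "fingers": 0.5}, {"dp": [0, 0, 0.5], "turn": [0, 0, 0], "fingers": 0.5}, {"dp": [0, 0, 0.5], "turn": [0, 0, 0], "fingers": 0.5}, {"dp": [0, 0, 0.5], "turn": [0, 0, 0], "fingers": 0.5}, {"dp": [0, 0, 0.5], "turn": [0, 0, 0], "fingers": 0.5}, {"dp": [0, 0, 0], "turn": [0, 0, 0], "fingers": 1}, {"dp": [0, 0, 0], "turn": [0, 0, 0], "fingers": 1}, {"dp": [0, 0, 0], "turn": [0, 0, 0], "fingers": 1}], "grip_force": 45}}

```text
clock: 11.8
eef_pos: [0.6097, 0.0689, 0.1447]
ee_rot: [2.086, 1.853, 0.405]
ft_force: [-0.0, 0.4, -0.6]
width: 0.293
grip_force: 0.0
```

>>> {"api": "step_arm", "payload": {"motion": [{"dp": [0, 0, 0], "turn": [0, 0, 0], "fingers": 1}, {"dp": [0, 0, 0], "turn": [0, 0, 0], "fingers": 1}, {"dp": [0, 0, 0], "turn": [0, 0, 0], "fingers": 1}, {"dp": [0, 0, 0], "turn": [0, 0, 0], "fingers": 1}, {"dp": [0, 0, 0], "turn": [0, 0, 0], "fingers": 1}, {"dp": [0, 0, 0], "turn": [0, 0, 0], "fingers": 1}, {"dp": [0, 0, 0], "turn": [0, 0, 0], "fingers": 1}, {"dp": [0, 0, 0], "turn": [0, 0, 0], "fingers": 1}]}}

```text
clock: 12.6
eef_pos: [0.6101, 0.0689, 0.1451]
ee_rot: [2.086, 1.852, 0.406]
ft_force: [5.4, -0.5, 2.3]
width: 0.096
grip_force: 45.0
```

>>> {"api": "step_arm", "payload": {"motion": [{"dp": [0, 0, 0.1], "turn": [0, 0, 0], "fingers": 1}, {"dp": [0, 0, 0.1], "turn": [0, 0, 0], "fingers": 1}, {"dp": [0, 0, 0.1], "turn": [0, 0, 0], "fingers": 1}, {"dp": [0, 0, 0.1], "turn": [0, 0, 0], "fingers": 1}, {"dp": [0, 0, 0.1], "turn": [0, 0, 0], "fingers": 1}, {"dp": [0, 0, 0.05], "turn": [0, 0, 0], "fingers": 1}, {"dp": [0, 0, 0], "turn": [0, 0, 0], "fingers": 1}, {"dp": [0, 0, 0], "turn": [0, 0, 0], "fingers": 1}]}}

```text
clock: 13.4
eef_pos: [0.6147, 0.0684, 0.1353]
ee_rot: [2.086, 1.852, 0.406]
ft_force: [0.7, -0.4, 8.3]
width: 0.094
grip_force: 45.0
```

>>> {"api": "step_arm", "payload": {"motion": [{"dp": [0, 0, 0.05], "turn": [0, 0, 0], "fingers": 1}, {"dp": [0, 0, 0.05], "turn": [0, 0, 0], "fingers": 1}, {"dp": [0, 0, 0.05], "turn": [0, 0, 0], "fingers": 1}, {"dp": [0, 0, 0], "turn": [0, 0, 0], "fingers": 1}, {"dp": [0, 0, 0], "turn": [0, 0, 0], "fingers": 1}, {"dp": [0, 0, 0], "turn": [0, 0, 0], "fingers": 1}, {"dp": [0, 0, 0], "turn": [0, 0, 0], "fingers": 1}, {"dp": [0, 0, 0], "turn": [0, 0, 0], "fingers": 1}]}}

```text
clock: 14.2
eef_pos: [0.6157, 0.0684, 0.1339]
ee_rot: [2.086, 1.852, 0.406]
ft_force: [-14.3, 0.4, 23.0]
width: 0.092
grip_force: 45.0
```

>>> {"api": "step_arm", "payload": {"motion": [{"dp": [0, 0, -0.03], "turn": [0, 0, 0.8], "fingers": 1}, {"dp": [0, 0, 0], "turn": [0, 0, 0.8], "fingers": 1}, {"dp": [0, 0, 0], "turn": [0, 0, 0.8], "fingers": 1}, {"dp": [0, 0, 0], "turn": [0, 0, 0.8], "fingers": 1}, {"dp": [0, 0, 0], "turn": [0, 0, 0.8], "fingers": 1}, {"dp": [0, 0, 0], "turn": [0, 0, 0.8], "fingers": 1}, {"dp": [0, 0, 0], "turn": [0, 0, 0.8], "fingers": 1}, {"dp": [0, 0, 0], "turn": [0, 0, 0], "fingers": 1}]}}

```text
clock: 15.0
eef_pos: [0.6168, 0.0677, 0.1348]
ee_rot: [2.663, 1.089, 0.555]
ft_force: [-0.9, -3.8, 13.4]
width: 0.096
grip_force: 45.0
```

>>> {"api": "step_arm", "payload": {"motion": [{"dp": [0, 0, 0], "turn": [0, 0, 0.9], "fingers": 1}, {"dp": [0, 0, 0], "turn": [0, 0, 0.9], "fingers": 1}, {"dp": [0, 0, 0], "turn": [0, 0, 0.9], "fingers": 1}, {"dp": [0, 0, 0], "turn": [0, 0, 0.9], "fingers": 1}, {"dp": [0, 0, 0], "turn": [0, 0, 0.9], "fingers": 1}, {"dp": [0, 0, 0], "turn": [0, 0, 0.9], "fingers": 1}, {"dp": [0, 0, 0], "turn": [0, 0, 0.9], "fingers": 1}, {"dp": [0, 0, 0], "turn": [0, 0, 0.9], "fingers": 1}]}}

```text
clock: 15.8
eef_pos: [0.6173, 0.0659, 0.1352]
ee_rot: [3.029, -0.135, 0.67]
ft_force: [2.4, -12.1, 13.9]
width: 0.096
grip_force: 45.0
```

Run:
```python
from h import *
p,r=here(); s=arm.get_state(); print(p,(T0.inv()*r).as_rotvec(),r.inv().apply(s['ft_force']),r.inv().apply(s['wrist_torque']),s['joints'][5])
```

```text
[0.61731074 0.06591341 0.13515206] [-0.00429738 -0.00408965  1.54339108] [  8.94223395  12.07446915 -10.95718825] [-2.57154834  1.29539715 -0.10021151] 1.789299778553386
```

>>> {"api": "step_arm", "payload": {"motion": [{"dp": [0, 0, 0], "turn": [0, 0, 0.3], "fingers": 1}, {"dp": [0, 0, 0], "turn": [0, 0, 0.3], "fingers": 1}, {"dp": [0, 0, 0], "turn": [0, 0, 0], "fingers": 1}, {"dp": [0, 0, 0], "turn": [0, 0, 0], "fingers": 1}, {"dp": [0, 0, 0], "turn": [0, 0, 0], "fingers": 0.5}, {"dp": [0, 0, 0], "turn": [0, 0, 0], "fingers": 0.5}, {"dp": [0, 0, 0], "turn": [0, 0, 0], "fingers": 0.5}, {"dp": [0, 0, 0], "turn": [0, 0, 0], "fingers": 0.5}]}}

```text
clock: 16.6
eef_pos: [0.6139, 0.0684, 0.1309]
ee_rot: [3.043, -0.237, 0.663]
ft_force: [0.6, -0.2, -0.1]
width: 0.389
grip_force: 0.0
```

>>> {"api": "step_arm", "payload": {"motion": [{"dp": [0, 0, -0.5], "turn": [0, 0, 0], "fingers": 0.5}, {"dp": [0, 0, -0.5], "turn": [0, 0, 0], "fingers": 0.5}, {"dp": [0, 0, -0.7], "turn": [0, 0, 0], "fingers": 0.5}, {"dp": [0, 0, -0.8], "turn": [0, 0, 0], "fingers": 0.5}, {"dp": [0, 0, -1], "turn": [0, 0, 0], "fingers": 0.5}, {"dp": [0, 0, -1], "turn": [0, 0, 0], "fingers": 0.5}, {"dp": [0, 0, -1], "turn": [0, 0, 0], "fingers": 0.5}, {"dp": [0, 0, 0], "turn": [0, 0, 0], "fingers": 0.5}]}}

```text
clock: 17.4
eef_pos: [0.5701, 0.0741, 0.2362]
ee_rot: [3.041, -0.237, 0.675]
ft_force: [-0.4, 0.4, 0.3]
width: 0.5
grip_force: 0.0
```

Run:
```python
from h import *
p,r=here(); print(p,arm.get_state()['clock'])
w=viewer.capture('wrist'); s=viewer.capture('side')
for n,q in (('w',w),('s',s)):
  for t in ['hatch_edge','wing_grip']: print(n,t,[(np.round(x['centre'],3).tolist(),round(x['p'],2)) for x in finder.spot_point(t,q)[:1]])
print('pred wing 8mm in',H-.12*T0.apply([0,1,0])-.036*T0.apply([0,0,1]))
cv2.imwrite('pics/6.png',np.hstack([cv2.resize(s['img'][80:280,180:380],(400,400)),cv2.resize(w['img'],(400,400))])[:,:,::-1])
```

```text
[0.5701485  0.07406721 0.23616081] 17.4
w hatch_edge [([0.595, 0.072, 0.098], 0.96)]
w wing_grip [([0.614, 0.068, 0.141], 0.72)]
s hatch_edge [([0.598, 0.069, 0.093], 0.88)]
s wing_grip [([0.614, 0.073, 0.138], 0.67)]
pred wing 8mm in [0.61334766 0.06772528 0.13691289]
```

View pics/6.png

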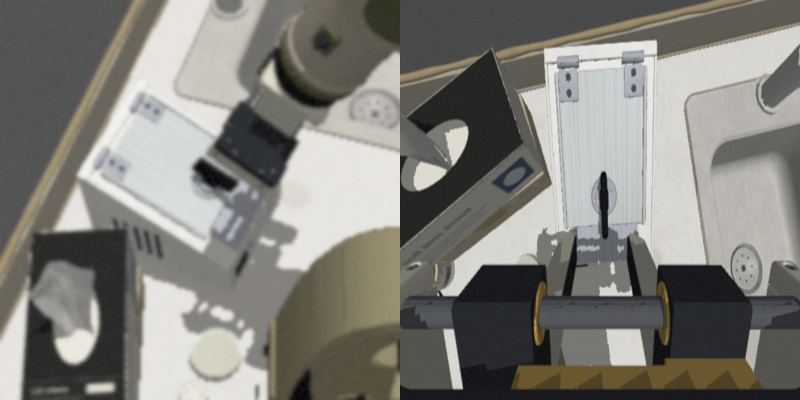

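The wing now points at the hinge: in the wrist view it is vertical at (603,205), in line with the hatch. The hatch is shut, and the wing's height matches a stud held about 8 mm in. The gripper is clear of it, so I'll hand in.

```bash
python3 -c "
from cell import ticket
print(ticket.close_job())"
```

```text
the job is handed in; nothing more can be done
None
```

The hatch is shut and the stud has been pushed in, turned about a quarter turn clockwise and released. The last pictures show it still in and the gripper clear. I handed the job in at about 17.5 s; no verdict came back.

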